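# Pack the finished sensor head and hasp the transport case

### The job

Pack the finished sensor head, the one with the white cage over its black dome, into the transport case: swing the hasp fully off the catch so that it leans back clear of the lid, open the lid until it stands upright or beyond and let go of it, and set the sensor down gently and upright in the empty bay. With the sensor released, shut the lid fully and swing the hasp back over the catch until it lies flat on the lid. Leave the bare sensor, the jar in the other bay and everything else on the bench where they are.

Things in the scene. Friction and masses are not known exactly. Their poses are not given: they have to be found in the camera images.
- case: Grey plastic case fixed to the bench, 160 (x) x 280 (y) x 95 mm high without lid, walls 6 mm. Origin: centre of its underside; x from its front wall (hasp side, facing the robot) to its rear wall (lid hinge), y to the left as the robot sees it, z up. A 6 mm divider at y = 0, top at 70 mm, splits it into a left bay (+y, holds the jar) and an empty right bay (-y).
- bay (a point): Centre of the foam floor of the empty right bay: case frame (0, -68.5, 10) mm. The bay is 148 (x) x 131 (y) mm inside; its walls rise 85 mm above the foam.
- lid (a joint): Lid angle, rad: 0 shut, grows as the front edge rises, stop at 1.85. A stiff hinge: it stays where it is left. The lid is 160 x 280 x 8 mm, 0.25 kg, its underside at 95 mm and its top at 103 mm above the bench when shut. Needs about 0.5 Nm to open.
- lid_hinge (a point): Middle of the lid's hinge axis, which runs along the case's y; case frame (80, 0, 95) mm.
- lid_grip (a point): Centre of the blue grip barrel at the left front of the lid: 12 mm thick, 44 mm long along the case's y (pinch its ends), on a black web 28 mm wide (y). Shut: case frame (-55, 70, 125) mm, 22 mm above the lid's top. Moves with the lid, 135 mm out from the hinge and 30 mm above it.
- hasp (a joint): Hasp angle, rad: 0 lies flat on the lid over the catch, 1.57 stands upright, stop at 1.95 leaning back off the lid towards the robot's side of the case. It stays where it is left; about 0.06 Nm turns it.
- hasp_hinge (a point): Middle of the hasp's hinge axis, along the case's y, on the front wall right of centre; case frame (-86, -70, 105) mm.
- hasp_grip (a point): Centre of the red grip barrel at the hasp's free end: 12 mm thick, 40 mm long along the case's y (pinch its ends), on a steel web 26 mm wide (y). The hasp is a steel strap 28 mm wide, 56 mm long, 3 mm thick with a slot. At angle 0: case frame (-34, -70, 125) mm. Moves with the hasp, 52 mm out from its hinge and 20 mm above it.
- catch (a point): Top of the brass staple (catch) on the lid, 16 mm long, that stands up through the hasp's slot; moves with the lid. Case frame (-58, -70, 114) mm when shut.
- sensor: Finished sensor head, loose, 0.14 kg: steel base 52 mm diameter, 20 mm high; brass step 47 mm diameter up to 24 mm; above it a white round cage 44 mm diameter (solid to the grip) from 24 to 53 mm, narrowing to its top at 66 mm, black dome inside. Origin: centre of the underside, z up.
- bare_sensor: Unfinished sensor head, loose: the same 52 mm steel base, green circuit disc and bare black dome without a cage, 57 mm high. Not to be moved. Origin: centre of the underside.
- jar: Amber glass jar with white cap, loose, 44 mm diameter, 50 mm high, standing in the case's left bay. Not to be moved. Origin: centre of the underside.
- foil_dish: Low open aluminium dish, 70 mm diameter, 28 mm high, loose bystander. Origin: centre of the underside.
- swab_cup: Small aluminium cup with white swab sticks, 68 mm diameter, 80 mm high over the sticks, loose bystander. Origin: centre of the underside.
- tape_tin: Flat green round tin, 68 mm diameter, 20 mm high, loose bystander. Origin: centre of the underside.
- driver: Screwdriver with orange handle lying on the bench, about 200 mm long, loose bystander. Origin: under its middle, x towards the tip.
- wash_bottle: White bottle with blue cap, 54 mm diameter, 130 mm high, loose bystander. Origin: centre of the underside.
Not all that is in view belongs to the job. Leave any pink or purple look-alike of the sensor alone.

How it is judged:
By the outcome, as a careful person would: the job done as asked, in the order asked, and still so for the second after the job is handed in, with the robot touching nothing.
It also fails if it takes over 72 s, if anything falls off the work surface, if the arm or the gripper's body presses on something with over 40 N, if the wrist force passes 120 N, or if a joint passes its speed limit or range.

### The arm

A 6-joint arm with a two-finger parallel gripper is mounted at the origin on the work surface. World frame = base frame: x ahead of the robot, y to its left, z up, the work surface at z = 0. Lengths are in m, angles in rad, forces in N, time in s.
With the tool pointing down it reaches from about 0.25 to 0.85 m from the base axis. Payload 12.5 kg.
Tool frame: the origin (TCP) lies midway between the tips of the shut fingers; the grasp point (between the pads) lies robot.pinch_z behind it (robot.pinch_z is the distance from the TCP to the grasp point, in m); z points along the fingers, y is the line along which they close (so a half turn about z gives the same grasp; the last joint's range is limited). The gripper opens to 93 mm and grips with 3 to 60 N. Pads are 15 mm wide; open, the fingers measure 128 mm over their backs; the gripper's body (75 mm by 188 mm) begins 65 mm behind the grasp point.
Start: joints at [-1.433, 0.351, 1.652, -0, 1.139, -0.085], TCP at [0.122, -0.536, 0.219] pointing down, gripper open.
Joint ranges: [-2.75, 2.75], [-0.79, 2.1], [0.01, 2.65], [-1.57, 4.71], [0.07, 3.14], [-2.87, 2.87]. Speed limits (rad/s): [2.22, 2.22, 2.79, 3.14, 3.14, 3.14].

### API

Orientations are given as [roll, pitch, yaw] about the fixed x, y, z axes, in that order (R = Rz(yaw) Ry(pitch) Rx(roll)).
In Python, from workcell import robot, eyes, regions_of gives the robot as it stands.
- The arm moves only by the tool send_rows, never from a script. Its argument "moves" is a list of rows, each a list of 3 entries, a list of its own where there are three numbers: the opening, from 0 (shut) to 1 (fully open), then the shift along the tool's x, y, z in cm, then the turn about the tool's z in degrees. In form: [[gripper, [tx, ty, tz], turn], ...]. A call has 1 to 8 rows; each row is the pose to reach, as a shift and turn from the pose commanded when the call began, along the tool's axes at that moment; what a row does not reach only later rows make up. A row lasts 1/10 s, in which the tool goes at most 50 mm and 8.59 degrees, less where a joint would pass 70% of its speed; a pose out of reach is approached as far as the arm can. A call with a gripper value outside its range is refused whole. The fingers move at their own pace and stop on an object; "squeeze" is the grip in N (left out, the last holds). Time passes only in rows, so rows that repeat a pose let the fingers close. It gives the time, the measured TCP pose, the force, the opening and the grip force at its end, in the units of the state.
- robot.get_state(): the state, without advancing time (a new reading comes with each control period).
- eyes.get_image(name): name is "scene" or "top" or "wrist"; returns a dict with "color" (420x560x3 uint8, red, green, blue), "depth" (420x560 float32, m along the optical axis (not along the pixel's ray), 0 where there is no reading), "camera_matrix" (3x3 intrinsics, pixels), "R" (3x3) and "t" (3): a world point X has camera coordinates R X + t. Camera axes: x right, y down, z forward; pixel columns grow to the right and rows downward; lengths in m; the calibration is good to about 2 mm. The wrist camera is an equidistant fisheye: a pixel r from the principal point sees the ray r / f radians off the axis. A picture is of the moment at which its call begins.
- robot.hand_in(): hands the job in; it is judged then, once.
Trained networks look in a picture, given as the dict that the camera call returned (one of the last four; its "shot" number tells which), for a name from the list of things; names that differ only in an ending like _2 or _b are one class to them, and where a whole thing is asked for, a point or a joint stands for the part that bears it (a point fixed in the world has none). Each returns a list of dicts, best first, with "conf" (0 to 1); they miss things now and then, are a little off and sometimes report something else, mostly with a low value. They report only what shows in the picture. A call takes as long as a camera call. They do not tell look-alikes from the thing itself.
- regions_of(picture, label): "pixels" (420x560 bool, what is visible of it) and "bbox" ([left, top, width, height] in pixels, round what is visible of it).
The state is a dict: "clock": time; "q": joint angles; "dq": joint speeds; "tau": joint torques, N m; "position": TCP position; "eef_rot": TCP orientation; "ft_force": force on the tool from outside, world axes, zero at the start; "torque": the same for the moment, N m; "finger_gap": finger opening in m; "grasp_force": force on a finger pad.
Only numpy, scipy, OpenCV 4.12 (cv2) and the standard library are available. Lean on these libraries where they do the work, as an engineer would, in place of code of your own. Each camera call takes 0.05 s, during which the arm holds its last target. There are 200 camera calls.

## Working session

There is one attempt and no reset: what is moved stays moved. The work goes in short steps, Python scripts to look and compute and a tool call to move; the robot and the scene stay as the last step left them, time stands still between calls to the robot, and variables do not carry over. Pictures are saved under pics/ and viewed, at most 12 in all, crops included, and the job is handed in when it is done.

Besides the shell and the picture viewer there is one more tool, called after "Emit:" as name([rows], argument=value, ...), one row to a line, values as JSON. send_rows: Moves the arm, as the interface text tells. Its arguments: {"type":"object","properties":{"moves":{"type":"array","items":{"type":"array"}},"squeeze":{"type":"number"}},"required":["moves"]}

```bash
mkdir -p pics; ls; cat > h.py <<'E'
import numpy as np, cv2
from workcell import robot, eyes, regions_of
def save(p,n,crop=None,s=1):
    c=p["color"][...,::-1]
    if crop: x,y,w,h=crop; c=c[y:y+h,x:x+w]
    cv2.imwrite("pics/"+n,cv2.resize(np.ascontiguousarray(c),None,fx=s,fy=s,interpolation=cv2.INTER_CUBIC))
def cloud(p,wrist=False):
    K=p["camera_matrix"];d=p["depth"]
    v,u=np.mgrid[:d.shape[0],:d.shape[1]]
    x=(u-K[0,2])/K[0,0];y=(v-K[1,2])/K[1,1]
    if wrist:
        r=np.hypot(x,y);k=np.where(r>1e-6,np.tan(np.minimum(r,1.5))/np.maximum(r,1e-6),1);x=x*k;y=y*k
    P=np.stack([x*d,y*d,d],-1)
    W=(P-p["t"])@p["R"]
    W[d<=0]=np.nan
    return W
E
python3 - <<'E'
from h import *
s=robot.get_state();print({k:np.round(v,3) for k,v in s.items()}, robot.pinch_z)
a=eyes.get_image("scene");b=eyes.get_image("top")
save(a,"scene.png",s=1.4);save(b,"top.png",s=1.4)
for n,p in(("scene",a),("top",b)):
  print(n,np.round(p["camera_matrix"][0],1),"cam at",np.round(-p["R"].T@p["t"],3))
  W=cloud(p)
  for l in["case","lid","hasp","hasp_grip","lid_grip","sensor","bare_sensor","catch","wash_bottle","swab_cup","jar","foil_dish","tape_tin","driver"]:
    for r in regions_of(p,l)[:3]:
      m=r["pixels"];w=W[m];w=w[~np.isnan(w[:,0])]
      if len(w):print(l,round(r["conf"],2),r["bbox"],m.sum(),np.round(np.median(w,0),3),np.round(np.percentile(w,2,axis=0),3),np.round(np.percentile(w,98,axis=0),3))
E
```

```text
pics
{'clock': np.float64(0.0), 'q': array([-1.433,  0.351,  1.652, -0.   ,  1.139, -0.085]), 'dq': array([ 0.001,  0.   , -0.   , -0.001,  0.001, -0.001]), 'tau': array([-1.0000e-03, -4.9732e+01, -2.8525e+01,  7.0000e-02,  2.6000e-02,
       -0.0000e+00]), 'position': array([ 0.122, -0.536,  0.218]), 'eef_rot': array([-3.14 , -0.   ,  0.223]), 'ft_force': array([-0.273, -0.596,  0.299]), 'torque': array([-0.009, -0.021,  0.038]), 'grasp_force': np.float64(0.0), 'finger_gap': np.float64(0.093)} 0.0188
scene [441.9   0.  281.8] cam at [ 1.078 -0.286  0.964]
case 0.67 [191.0, 180.5, 134.2, 125.4] 9282 [ 0.571 -0.037  0.102] [ 0.467 -0.161  0.005] [0.64  0.119 0.117]
lid 0.85 [189.9, 184.9, 136.8, 98.9] 6446 [ 0.553 -0.025  0.103] [ 0.465 -0.154  0.099] [0.63  0.114 0.108]
hasp 0.75 [132.9, 297.5, 20.2, 24.2] 451 [ 0.564 -0.332  0.026] [ 0.546 -0.355  0.001] [ 0.578 -0.309  0.056]
hasp 0.66 [213.5, 215.6, 20.9, 19.4] 227 [ 0.518 -0.098  0.109] [ 0.469 -0.112  0.103] [ 0.527 -0.078  0.132]
hasp_grip 0.58 [207.9, 213.0, 25.2, 24.5] 277 [ 0.5   -0.097  0.108] [ 0.465 -0.112  0.099] [ 0.527
[... 3150 characters left out ...]
[ 0.465 -0.109  0.1  ] [ 0.523 -0.074  0.131]
jar 0.69 [259.1, 162.2, 112.3, 68.4] 5904 [ 0.542 -0.011  0.102] [ 0.456 -0.151  0.097] [0.626 0.12  0.108]
foil_dish 0.75 [319.1, 243.9, 24.1, 26.0] 424 [ 0.371 -0.066  0.012] [ 0.343 -0.094  0.001] [ 0.4   -0.033  0.028]
tape_tin 0.77 [148.2, 246.8, 26.5, 17.5] 441 [0.385 0.425 0.017] [0.356 0.394 0.007] [0.416 0.456 0.022]
tape_tin 0.5 [259.2, 157.9, 111.9, 74.9] 6294 [ 0.539 -0.017  0.102] [ 0.454 -0.151  0.071] [0.628 0.118 0.126]
driver 0.73 [399.4, 105.6, 27.3, 59.3] 372 [ 0.765 -0.327  0.021] [ 0.651 -0.358 -0.002] [ 0.823 -0.281  0.028]
driver 0.35 [150.2, 244.5, 23.5, 20.2] 463 [0.385 0.424 0.017] [0.356 0.394 0.   ] [0.416 0.458 0.022]
```

View pics/scene.png

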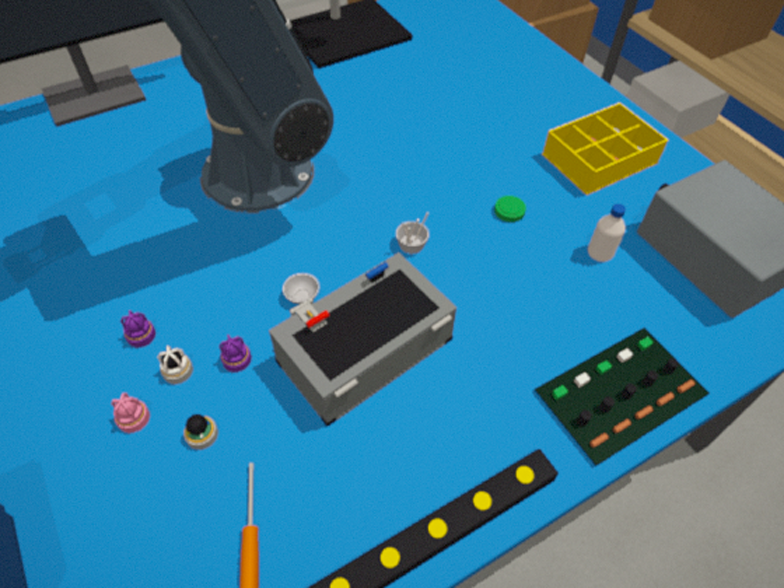

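View pics/top.png

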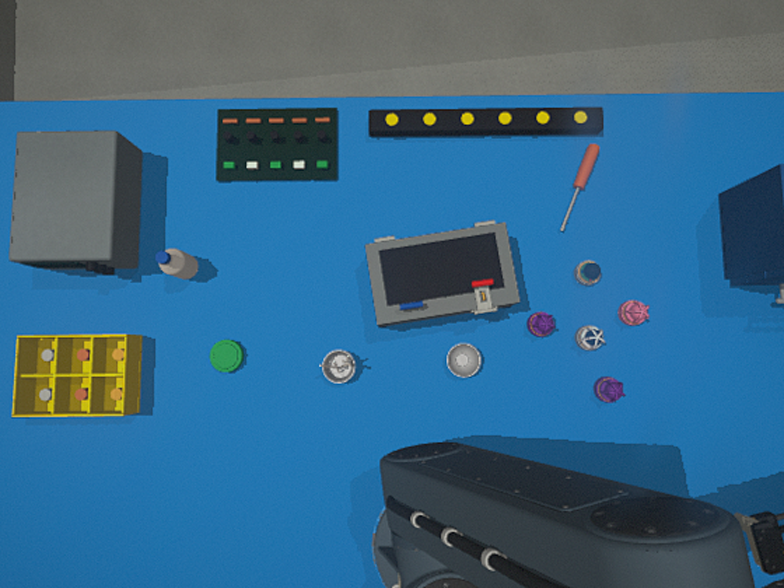

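The one meant is at about top pixel (421,241) in the 560-wide image, or scene (124,259): it has a white cage over a black dome. The look-alikes are purple at top (386,231) and (435,278) and pink at (453,222). The bare sensor is at (420,194). I'll confirm with a crop and fit the case.

```bash
python3 - <<'E'
from h import *
ims=[eyes.get_image("scene"),eyes.get_image("top")]
A=ims[0];B=ims[1]
ca=cv2.resize(A["color"][225:325,80:180],(400,400),interpolation=cv2.INTER_CUBIC)
cb=cv2.resize(B["color"][180:290,365:465],(400,400),interpolation=cv2.INTER_CUBIC)
cv2.imwrite("pics/cand.png",np.hstack([ca,cb])[...,::-1])
for p in ims:
  W=cloud(p);c=p["color"].astype(int);hsv=cv2.cvtColor(p["color"],cv2.COLOR_RGB2HSV)
  x,y,z=W[...,0],W[...,1],W[...,2]
  near=(x>.4)&(x<.7)&(y>-.22)&(y<.2)
  m=near&(z>.097)&(z<.108)
  (cx,cy),(w,h),a=cv2.minAreaRect((W[m][:,:2]*1000).astype(np.float32))
  print("lid",cx,cy,w,h,a)
  for n,mm in(("red",(hsv[...,1]>170)&((hsv[...,0]<8)|(hsv[...,0]>172))),("blue",(hsv[...,1]>120)&(hsv[...,0]>100)&(hsv[...,0]<125))):
    k=near&mm&(z>.112)&(z<.14);q=W[k]
    if len(q):
      (gx,gy),(gw,gh),ga=cv2.minAreaRect((q[:,:2]*1000).astype(np.float32))
      print(n,len(q),np.round(q.mean(0),4),np.round(q.min(0),4),np.round(q.max(0),4),gx,gy,gw,gh,ga)
  # sensor: slices
  k=(x>.36)&(x<.47)&(y>-.37)&(y<-.27)
  for lo,hi in((.012,.024),(.026,.05),(.05,.07)):
    q=W[k&(z>lo)&(z<hi)]
    if len(q):
      (gx,gy),r=cv2.minEnclosingCircle((q[:,:2]*1000).astype(np.float32));print("sens",lo,len(q),gx,gy,r,q[:,2].max())
E
```

```text
lid 541.3914794921875 -18.888092041015625 181.20071411132812 280.89288330078125 8.349739074707031
red 79 [ 0.5213 -0.0928  0.1284] [ 0.5133 -0.1119  0.119 ] [ 0.5272 -0.0729  0.1336] 520.33935546875 -93.00421142578125 11.064202308654785 39.47666931152344 10.220084190368652
blue 79 [0.4804 0.0421 0.1273] [0.4708 0.0208 0.1155] [0.486  0.0637 0.1343] 480.145263671875 42.64239501953125 11.128878593444824 44.300071716308594 12.597723960876465
sens 0.012 109 418.1351318359375 -327.54827880859375 26.111404418945312 0.02384438334023288
sens 0.026 166 418.1949157714844 -327.2618713378906 22.415531158447266 0.049940100255153975
sens 0.05 142 417.61932373046875 -327.176513671875 21.26963996887207 0.06693320595183916
lid 540.177734375 -16.183181762695312 177.85263061523438 280.0677185058594 8.512550354003906
red 60 [ 0.5182 -0.0899  0.129 ] [ 0.5119 -0.109   0.1237] [ 0.5255 -0.0711  0.1347] 518.55908203125 -90.24179077148438 10.617505073547363 39.0041618347168 7.407022476196289
blue 68 [0.4768 0.0439 0.1284] [0.4709 0.0243 0.1204] [0.4845 0.0641 0.1351] 476.82635498046875 44.083465576171875 11.361198425292969 41.27042007446289 7.843665599822998
sens 0.012 56 414.8487548828125 -323.8129577636719 26.042314529418945 0.02391252506079162
sens 0.026 107 415.7977600097656 -322.8669128417969 23.692977905273438 0.04978641933113086
sens 0.05 100 416.4781188964844 -324.8393249511719 19.741100311279297 0.0677645016697437
```

View pics/cand.png

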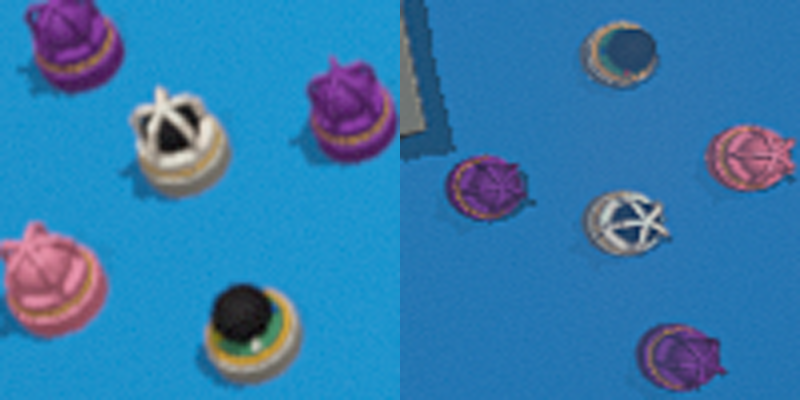

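The crop shows the white-caged sensor at left-crop (180,145) and right-crop (627,222). It is the only one with a white cage over a black dome. I'll move above the hasp.

Emit:
send_rows([
  [1,[48.6,-34.5,0],4.3],
  [1,[48.6,-34.5,0],4.3],
  [1,[48.6,-34.5,0],4.3],
  [1,[48.6,-34.5,0],4.3],
  [1,[48.6,-34.5,0],4.3],
  [1,[48.6,-34.5,0],4.3],
  [1,[48.6,-34.5,0],4.3],
  [1,[48.6,-34.5,0],4.3],
], squeeze=25)

```text
clock: 2.4
position: [0.3896, -0.2368, 0.2189]
eef_rot: [3.141, -0.001, 0.148]
ft_force: [0.5, -1.2, -0.3]
finger_gap: 0.093
grasp_force: 0.0
```

Emit:
send_rows([
  [1,[15,-12.4,1],0],
  [1,[15,-12.4,1],0],
  [1,[15,-12.4,1],0],
  [1,[15,-12.4,1],0],
  [1,[15,-12.4,1],0],
  [1,[15,-12.4,1],0],
])

```text
clock: 3.0
position: [0.5186, -0.0932, 0.2083]
eef_rot: [-3.141, 0.001, 0.15]
ft_force: [-0.8, -0.6, -0.4]
finger_gap: 0.0932
grasp_force: 0.0
```

```bash
cat >> h.py <<'E'
def delta(x,y,z,yaw=None):
    "tool-frame shift (cm) and turn (deg) from the measured TCP pose to world TCP x,y,z"
    s=robot.get_state();w=s["eef_rot"][2];d=np.array([x,y,z])-s["position"]
    c,n=np.cos(w),np.sin(w)
    t=np.array([c*d[0]+n*d[1],n*d[0]-c*d[1],-d[2]])*100
    return np.round(t,2), 0 if yaw is None else round(np.degrees(w-yaw),2)
E
python3 - <<'E'
from h import *
s=robot.get_state();print(np.round(s["position"],4),np.round(s["eef_rot"],3))
p=eyes.get_image("wrist");save(p,"w1.png",s=1.2)
print(p["camera_matrix"],-p["R"].T@p["t"])
W=cloud(p,True);hsv=cv2.cvtColor(p["color"],cv2.COLOR_RGB2HSV)
x,y,z=W[...,0],W[...,1],W[...,2]
for n,mm in(("red",(hsv[...,1]>170)&((hsv[...,0]<8)|(hsv[...,0]>172))),("blue",(hsv[...,1]>120)&(hsv[...,0]>100)&(hsv[...,0]<125))):
    q=W[mm&(z>.112)&(z<.14)&(x>.4)&(x<.7)&(abs(y)<.2)]
    if len(q): print(n,len(q),np.round(q.mean(0),4),cv2.minAreaRect((q[:,:2]*1000).astype(np.float32)),np.percentile(q[:,2],[2,50,98]))
E
```

```text
[ 0.5186 -0.0932  0.2083] [-3.141e+00  1.000e-03  1.500e-01]
[[325.1922621    0.         281.83875979]
 [  0.         325.1922621  207.82662675]
 [  0.           0.           1.        ]] [ 0.59577191 -0.08071387  0.37385612]
red 671 [ 0.5203 -0.0877  0.1292] ((519.800537109375, -87.61983489990234), (10.124190330505371, 39.72490692138672), 8.568303108215332) [0.12552202 0.12945677 0.13121798]
blue 579 [0.4798 0.0445 0.1279] ((478.750732421875, 46.67969512939453), (10.850198745727539, 44.2298583984375), 8.609865188598633) [0.11617526 0.12899754 0.13112888]
```

View pics/w1.png

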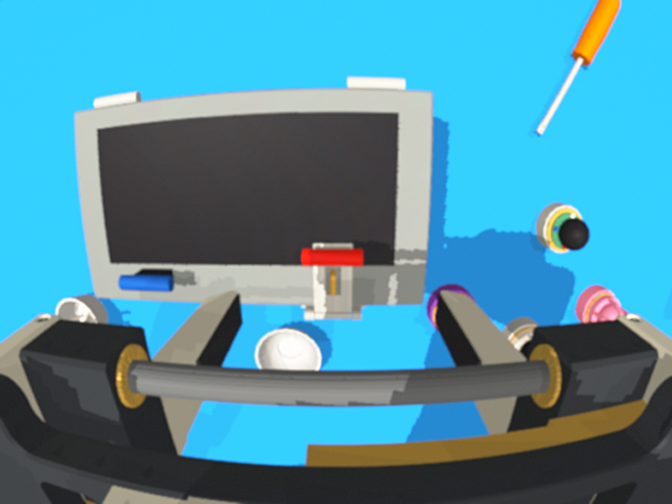

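The wrist view shows the red barrel at (332,257) and the fingers straddling it at about (225,310) and (455,310). The three views average to a hasp grip at (0.520,-0.090), case origin at (0.5434,-0.0164) and yaw 8.5°. Next I'll descend and pinch.

Emit:
send_rows([
  [0.7,[0.2,-0.3,4.5],0],
  [0.65,[0.2,-0.3,8.5],0],
  [0.65,[0.2,-0.3,9.8],0],
  [0.65,[0.2,-0.3,9.8],0],
  [0.2,[0.2,-0.3,9.8],0],
  [0.2,[0.2,-0.3,9.8],0],
  [0.2,[0.2,-0.3,9.8],0],
  [0.2,[0.2,-0.3,9.8],0],
], squeeze=15)

```text
clock: 3.85
position: [0.5208, -0.0891, 0.112]
eef_rot: [-3.14, -0.002, 0.147]
ft_force: [0.5, 12.7, 6.2]
finger_gap: 0.04
grasp_force: 15.0
```

```bash
python3 - <<'E'
import numpy as np
def arc(hx,hz,gx,gz,angs,sign):
    # shifts (tx,tz cm) from angle angs[0]; case x = tool x, tool z down; sign=+1 rotates +x->+z
    r=np.array([gx-hx,gz-hz]);o=[]
    for a in np.array(angs)*sign:
        c,s=np.cos(a),np.sin(a);p=np.array([c*r[0]-s*r[1],s*r[0]+c*r[1]]);o.append(p)
    o=np.array(o)-o[0];return np.round(np.c_[o[:,0],-o[:,1]]/10,2).tolist()
d=np.radians
print("hasp",arc(-86,105,-34,125,np.linspace(0,1.90,17),1))
print("lid",arc(80,95,-55,125,np.linspace(0,1.70,17),-1))
E
```

```text
hasp [[0.0, -0.0], [-0.27, -0.6], [-0.62, -1.17], [-1.02, -1.69], [-1.49, -2.16], [-2.01, -2.57], [-2.57, -2.91], [-3.17, -3.19], [-3.8, -3.39], [-4.45, -3.52], [-5.11, -3.57], [-5.77, -3.54], [-6.42, -3.44], [-7.06, -3.25], [-7.67, -3.0], [-8.24, -2.67], [-8.77, -2.27]]
lid [[0.0, -0.0], [0.39, -1.41], [0.94, -2.78], [1.62, -4.08], [2.44, -5.3], [3.38, -6.43], [4.44, -7.45], [5.6, -8.35], [6.84, -9.12], [8.17, -9.76], [9.55, -10.25], [10.98, -10.6], [12.43, -10.79], [13.9, -10.82], [15.37, -10.7], [16.81, -10.43], [18.21, -10.0]]
```

Emit:
send_rows([
  [0.2,[0,-0.2,0],0],
  [0.2,[-0.3,-0.2,-0.6],0],
  [0.2,[-0.6,-0.2,-1.2],0],
  [0.2,[-1.5,-0.2,-2.2],0],
  [0.2,[-2.6,-0.2,-2.9],0],
  [0.2,[-3.8,-0.2,-3.4],0],
  [0.2,[-5.1,-0.2,-3.6],0],
  [0.2,[-5.1,-0.2,-3.6],0],
])

```text
clock: 4.65
position: [0.4681, -0.0965, 0.1477]
eef_rot: [3.141, -0.001, 0.147]
ft_force: [1.5, -1.3, 10.0]
finger_gap: 0.0401
grasp_force: 15.0
```

Emit:
send_rows([
  [0.2,[-0.7,0,-0.1],0],
  [0.2,[-1.3,0,0],0],
  [0.2,[-2,0,0.15],0],
  [0.2,[-2.6,0,0.4],0],
  [0.2,[-3.1,0,0.75],0],
  [0.2,[-3.7,0,1.2],0],
  [0.2,[-3.8,0,1.3],0],
  [0.2,[-3.8,0,1.3],0],
])

```text
clock: 5.45
position: [0.43, -0.1021, 0.1334]
eef_rot: [3.142, 0.003, 0.148]
ft_force: [-3.4, -7.3, 6.7]
finger_gap: 0.0404
grasp_force: 15.0
```

```bash
cat >> h.py <<'E'
O=np.array([.5434,-.0164]);YAW=.1484
C,S=np.cos(YAW),np.sin(YAW)
def w2c(W): # world -> case frame, mm
    d=np.asarray(W)[...,:2]-O
    return np.stack([C*d[...,0]+S*d[...,1],-S*d[...,0]+C*d[...,1],np.asarray(W)[...,2]],-1)*1000
def c2w(x,y,z): return np.array([O[0]+(C*x-S*y)/1000,O[1]+(S*x+C*y)/1000,z/1000])
def grips(p,wrist=False):
    W=w2c(cloud(p,wrist));hsv=cv2.cvtColor(p["color"],cv2.COLOR_RGB2HSV)
    x,y,z=W[...,0],W[...,1],W[...,2];near=(abs(x)<200)&(abs(y)<150)&(z>108)
    for n,mm in(("red",(hsv[...,1]>170)&((hsv[...,0]<8)|(hsv[...,0]>172))),("blue",(hsv[...,1]>120)&(hsv[...,0]>100)&(hsv[...,0]<125))):
        q=W[mm&near]
        if len(q): print(n,len(q),np.round(q.mean(0)),np.round(q.min(0)),np.round(q.max(0)))
E
python3 - <<'E'
from h import *
s=robot.get_state();print(np.round(w2c(s["position"]),1),s["ft_force"])
grips(eyes.get_image("top"));grips(eyes.get_image("scene"))
E
```

```text
[-124.8  -67.9  133.4] [-3.4465852  -7.3447291   6.73124771]
blue 108 [-87.  49. 205.] [-200. -142.  124.] [-51.  90. 471.]
red 35 [-118.  -69.  155.] [-124.  -89.  152.] [-114.  -51.  161.]
blue 315 [-99. -37. 250.] [-161. -150.  117.] [-49.  89. 480.]
```

Emit:
send_rows([
  [0.7,[0,0,0],0],
  [0.7,[0,0,0],0],
  [0.7,[0,0,-3.5],0],
  [0.7,[0,0,-7.5],0],
  [0.7,[2.5,-5,-7.5],0],
  [0.7,[5,-9.5,-7.5],0],
  [0.7,[7,-13.8,-7],0],
  [0.7,[7,-13.8,-6],0],
])

```text
clock: 6.35
position: [0.4812, 0.0492, 0.1936]
eef_rot: [-3.141, -0.001, 0.152]
ft_force: [-1.1, -0.5, 0.3]
finger_gap: 0.065
grasp_force: 0.0
```

```bash
python3 - <<'E'
from h import *
s=robot.get_state();print(np.round(w2c(s["position"]),1),s["eef_rot"],s["ft_force"])
p=eyes.get_image("wrist");grips(p,True)
cam=-p["R"].T@p["t"];print(w2c(cam))
b=eyes.get_image("top");grips(b)
save(p,"w2.png")
t=c2w(-55,70,109.5);print(t,delta(*t,YAW))
E
```

```text
[-51.8  74.1 193.6] [-3.14071003e+00 -6.17069022e-04  1.51807267e-01] [-1.07481871 -0.51493551  0.32403731]
blue 1356 [-46.  74. 176.] [-93. -82. 110.] [-14. 137. 312.]
[ 26.1212528   75.10850646 359.16162624]
red 51 [-120.  -68.  155.] [-124.  -87.  150.] [-115.  -50.  159.]
blue 71 [-117.  119.  515.] [-199.  -57.  118.] [-11. 150. 589.]
[0.4786546  0.04469855 0.1095    ] (array([-0.09,  0.13,  8.24]), np.float64(0.11))
```

View pics/w2.png

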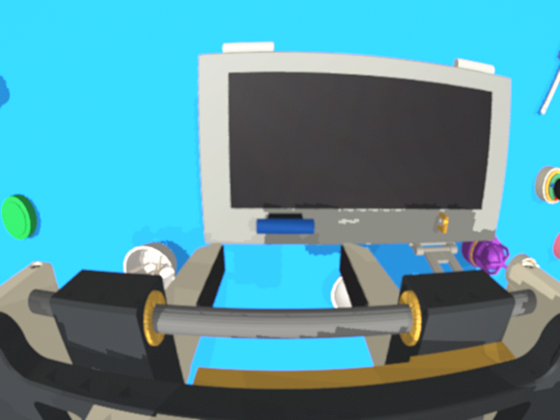

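The wrist view shows the hasp leaning off the catch at (425,250) and (441,222). The blue barrel is at (285,226), centred between the fingers at about x=281. I'll descend and pinch.

Emit:
send_rows([
  [0.7,[-0.1,0.1,4],0],
  [0.7,[-0.1,0.1,7],0],
  [0.7,[-0.1,0.1,8.2],0],
  [0.7,[-0.1,0.1,8.2],0],
  [0.2,[-0.1,0.1,8.2],0],
  [0.2,[-0.1,0.1,8.2],0],
  [0.2,[-0.1,0.1,8.2],0],
  [0.2,[-0.1,0.1,8.2],0],
], squeeze=30)

```text
clock: 7.25
position: [0.4801, 0.0465, 0.1127]
eef_rot: [-3.137, -0.002, 0.146]
ft_force: [-2.1, 22.3, 5.3]
finger_gap: 0.0438
grasp_force: 30.0
```

Emit:
send_rows([
  [0.2,[0,-0.2,0],0],
  [0.2,[0.2,-0.2,-0.7],0],
  [0.2,[0.4,-0.2,-1.4],0],
  [0.2,[0.9,-0.2,-2.8],0],
  [0.2,[1.6,-0.2,-4.1],0],
  [0.2,[2.4,-0.2,-5.3],0],
  [0.2,[3.4,-0.2,-6.4],0],
  [0.2,[4.4,-0.2,-7.4],0],
])

```text
clock: 8.05
position: [0.5224, 0.0529, 0.1862]
eef_rot: [-3.141, 0.002, 0.148]
ft_force: [0.9, 4.9, -8.1]
finger_gap: 0.0431
grasp_force: 30.0
```

Emit:
send_rows([
  [0.2,[1.2,0,-0.9],0],
  [0.2,[2.4,0,-1.7],0],
  [0.2,[3.7,0,-2.3],0],
  [0.2,[5.1,0,-2.8],0],
  [0.2,[6.5,0,-3.1],0],
  [0.2,[8,0,-3.3],0],
  [0.2,[9.5,0,-3.4],0],
  [0.2,[10.9,0,-3.2],0],
])

```text
clock: 8.85
position: [0.6313, 0.0691, 0.2194]
eef_rot: [-3.141, -0.0, 0.148]
ft_force: [-3.0, 3.8, 7.7]
finger_gap: 0.0433
grasp_force: 30.0
```

Emit:
send_rows([
  [0.2,[1.4,0,0.3],0],
  [0.2,[2.8,0,0.7],0],
  [0.2,[3.2,0,0.8],0],
  [0.2,[3.2,0,0.8],0],
  [0.75,[3.2,0,0.8],0],
  [0.75,[3.2,0,0.8],0],
  [0.75,[3.2,0,0.6],0],
  [0.75,[3.2,0,-2],0],
])

```text
clock: 9.65
position: [0.6611, 0.0729, 0.2351]
eef_rot: [-3.141, 0.006, 0.148]
ft_force: [-0.2, -0.7, -0.2]
finger_gap: 0.068
grasp_force: 0.0
```

```bash
sed -i 's/^O=.*YAW=.1484/O=np.array([.5432,-.0146]);YAW=.1484/' h.py; python3 - <<'E'
from h import *
s=robot.get_state();print(np.round(w2c(s["position"]),1),s["eef_rot"],s["ft_force"])
p=eyes.get_image("scene");W=w2c(cloud(p))
x,y,z=W[...,0],W[...,1],W[...,2]
grips(p)
t=c2w(115,70,330);print("up",t,delta(*t))
# lid underside: points between x 60..140,z 110..250
q=W[(x>60)&(x<150)&(y>-140)&(y<0)&(z>120)&(z<250)]
if len(q): print(len(q),np.polyfit(q[:,2],q[:,0],1),q[:,2].max())
save(p,"s2.png",(120,120,280,210),2)
E
```

```text
[129.5  69.1 235.1] [-3.14126638  0.00593303  0.14759735] [-0.24635613 -0.71324731 -0.22148102]
red 33 [-118.  -75.  156.] [-121.  -93.  153.] [-114.  -55.  159.]
blue 476 [ 97.  54. 381.] [-117. -101.  116.] [185. 145. 589.]
up [0.64658611 0.07163405 0.33      ] (array([-1.67, -0.11, -8.82]), 0)
1477 [ 0.11284391 76.85379402] 249.99663652948865
```

View pics/s2.png

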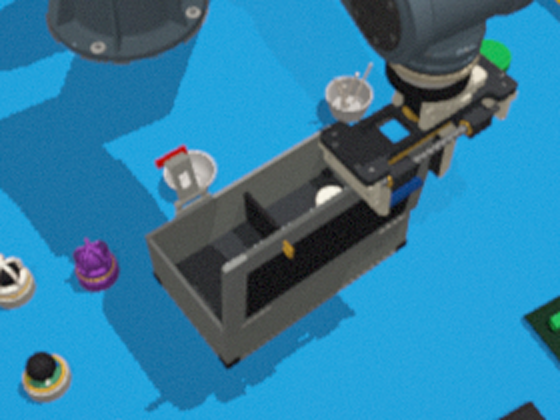

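The scene view shows the lid standing about 6° past upright (fitted slope gives roughly 1.68 rad) and released. The hasp leans off the case at crop (180,165). Next I'll lift clear and go to the sensor.

Emit:
send_rows([
  [0.75,[0,0,-4],0],
  [0.75,[0,0,-6],0],
  [0.75,[-3,2,-6],0],
  [0.75,[-6,6,-6],0],
  [0.75,[-9,10,-6],0],
  [0.75,[-12,14,-6],0],
  [0.75,[-15,18,-5],0],
  [0.75,[-18,22,-4],0],
])

```text
clock: 10.5
position: [0.5167, -0.1708, 0.2784]
eef_rot: [3.141, -0.001, 0.148]
ft_force: [0.3, -0.0, -0.7]
finger_gap: 0.0699
grasp_force: 0.0
```

```bash
python3 - <<'E'
from h import *
print(delta(.417,-.3257,.17,YAW),robot.get_state()["position"])
E
```

```text
(array([-12.14,  13.85,  10.84]), np.float64(-0.03)) [ 0.51665453 -0.17084491  0.2784443 ]
```

Emit:
send_rows([
  [0.75,[-3,3,2],0],
  [0.75,[-6,6.5,4.5],0],
  [0.75,[-9,10,7],0],
  [0.75,[-12,13.8,9],0],
  [0.75,[-12,13.8,9],0],
  [0.75,[-12,13.8,9],0],
])

```text
clock: 11.1
position: [0.4187, -0.3241, 0.1878]
eef_rot: [-3.141, 0.001, 0.145]
ft_force: [0.2, -0.2, 0.0]
finger_gap: 0.0698
grasp_force: 0.0
```

```bash
python3 - <<'E'
from h import *
p=eyes.get_image("wrist");s=robot.get_state();T=s["position"];print(np.round(T,4),s["eef_rot"][2])
W=cloud(p,True);x,y,z=W[...,0],W[...,1],W[...,2]
hsv=cv2.cvtColor(p["color"],cv2.COLOR_RGB2HSV)
k=(abs(x-.417)<.045)&(abs(y+.3257)<.045)
for lo,hi in((.008,.0195),(.026,.05),(.05,.07)):
  q=W[k&(z>lo)&(z<hi)]
  if len(q):
    (gx,gy),r=cv2.minEnclosingCircle((q[:,:2]*1000).astype(np.float32));print(lo,len(q),gx,gy,r,q[:,2].max())
print("cam",-p["R"].T@p["t"])
save(p,"w3.png")
E
```

```text
[ 0.4196 -0.3234  0.1884] 0.1467049622708143
0.008 198 416.14483642578125 -322.18035888671875 26.055953979492188 0.01948937796184043
0.026 665 415.8883056640625 -322.611083984375 22.39385986328125 0.04997809781008113
0.05 855 416.16937255859375 -322.38580322265625 21.728479385375977 0.06623475643490687
cam [ 0.49592428 -0.31199254  0.35335676]
```

View pics/w3.png

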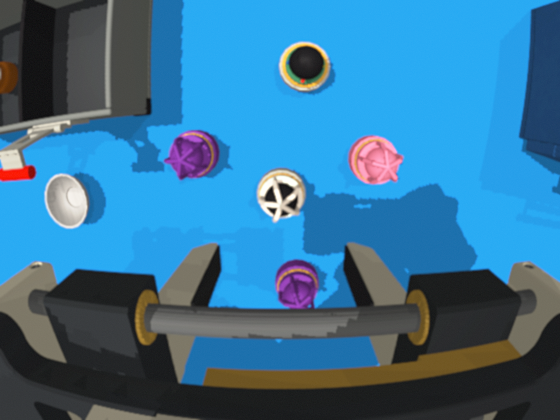

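The wrist view shows the white-caged sensor at (281,196), laterally centred between the fingers, with the purple ones at (192,155) and (297,285) and the pink one at (377,160). I'll descend on the white one.

Emit:
send_rows([
  [0.75,[-0.3,-0.1,5],0],
  [0.75,[-0.3,-0.1,9.5],0],
  [0.75,[-0.3,-0.1,13.5],0],
  [0.75,[-0.3,-0.1,15.6],0],
  [0.75,[-0.3,-0.1,16.1],0],
  [0.75,[-0.3,-0.1,16.1],0],
  [0.3,[-0.3,-0.1,16.1],0],
  [0.3,[-0.3,-0.1,16.1],0],
], squeeze=20)

```text
clock: 11.95
position: [0.4172, -0.3232, 0.0285]
eef_rot: [3.14, -0.002, 0.148]
ft_force: [-0.5, -0.2, 0.6]
finger_gap: 0.0583
grasp_force: 0.0
```

Emit:
send_rows([
  [0.3,[0,0,0],0],
  [0.3,[0,0,0],0],
  [0.3,[0,0,-0.5],0],
  [0.3,[0,0,-1],0],
])

```text
clock: 12.35
position: [0.4163, -0.3227, 0.0374]
eef_rot: [-3.141, 0.0, 0.148]
ft_force: [-0.4, -0.4, -1.3]
finger_gap: 0.0433
grasp_force: 20.0
```

Emit:
send_rows([
  [0.3,[0,0,-4],0],
  [0.3,[0,0,-8.5],0],
  [0.3,[0,0,-13],0],
  [0.3,[1,-1.5,-17.5],0],
  [0.3,[3,-4,-21],0],
  [0.3,[5.5,-7,-22],0],
  [0.3,[8,-10.2,-22],0],
  [0.3,[10.5,-13.4,-22],0],
])

```text
clock: 13.15
position: [0.501, -0.1734, 0.258]
eef_rot: [3.141, -0.001, 0.147]
ft_force: [0.1, -0.2, -0.9]
finger_gap: 0.0436
grasp_force: 20.0
```

```bash
python3 - <<'E'
from h import *
t=c2w(0,-68.5,180);print(delta(*t,YAW),robot.get_state()["position"])
E
```

```text
(array([ 6.52, -8.24,  7.8 ]), np.float64(-0.06)) [ 0.50096381 -0.17338974  0.25801319]
```

Emit:
send_rows([
  [0.3,[2.5,-3.2,0],0],
  [0.3,[5,-6.4,1],0],
  [0.3,[6.5,-8.2,3],0],
  [0.3,[6.5,-8.2,5],0],
  [0.3,[6.5,-8.2,5],0],
  [0.3,[6.5,-8.2,5],0],
])

```text
clock: 13.75
position: [0.5526, -0.0843, 0.2077]
eef_rot: [-3.142, 0.0, 0.148]
ft_force: [-0.1, -0.3, -0.8]
finger_gap: 0.0435
grasp_force: 20.0
```

```bash
python3 - <<'E'
from h import *
p=eyes.get_image("wrist");W=w2c(cloud(p,True));x,y,z=W[...,0],W[...,1],W[...,2]
s=robot.get_state();print(np.round(w2c(s["position"]),1),s["eef_rot"])
save(p,"w4.png")
# wall tops (rim) and foam
rim=(abs(z-95)<4)
q=W[rim&(x>-40)&(x<60)&(y<-110)&(y>-160)];print("right rim y",np.percentile(q[:,1],[3,97]) if len(q) else None)
q=W[rim&(x>-110)&(x<-50)&(y>-130)&(y<0)];print("front rim x",np.percentile(q[:,0],[3,97]) if len(q) else None)
q=W[(abs(z-68)<6)&(abs(x)<60)&(abs(y)<15)];print("divider y",np.percentile(q[:,1],[3,97]) if len(q) else None)
q=W[(z<20)&(z>0)&(abs(x)<60)&(y<-10)&(y>-130)];print("foam z",len(q),np.median(q[:,2]) if len(q) else None)
E
```

```text
[ -0.7 -70.6 208.2] [ 3.14115747e+00 -1.04120906e-03  1.47113391e-01]
right rim y [-139.0241525  -133.09984535]
front rim x [-81.02975993 -75.04534062]
divider y [-2.71072567  3.31897742]
foam z 8828 9.426490821276289
```

View pics/w4.png

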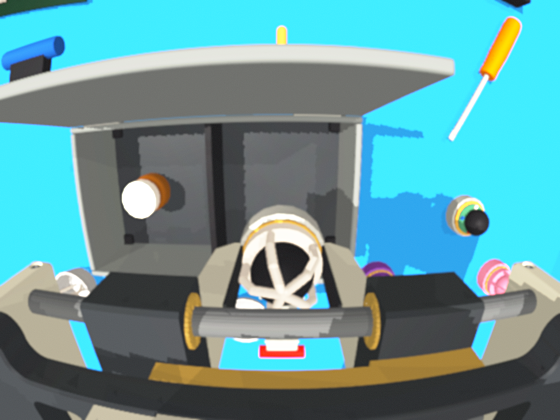

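The wrist view shows the held sensor at (283,260), the empty bay clear below it, and the jar in the left bay at (145,195). The rim and divider match my case frame to 1 mm. I'll lower gently.

Emit:
send_rows([
  [0.3,[0,-0.2,4],0],
  [0.3,[0,-0.2,8],0],
  [0.3,[0,-0.2,11.5],0],
  [0.3,[0,-0.2,14],0],
  [0.3,[0,-0.2,15.5],0],
  [0.3,[0,-0.2,16.3],0],
  [0.3,[0,-0.2,16.6],0],
  [0.3,[0,-0.2,16.7],0],
])

```text
clock: 14.6
position: [0.5531, -0.0824, 0.0409]
eef_rot: [3.141, -0.001, 0.148]
ft_force: [0.4, 0.9, -1.2]
finger_gap: 0.0434
grasp_force: 20.0
```

Emit:
send_rows([
  [0.3,[0,0,0.1],0],
  [0.3,[0,0,0.2],0],
  [0.3,[0,0,0.3],0],
  [0.3,[0,0,0.3],0],
])

```text
clock: 15.0
position: [0.5527, -0.0822, 0.0377]
eef_rot: [3.141, -0.001, 0.148]
ft_force: [-1.8, -0.4, 5.0]
finger_gap: 0.0434
grasp_force: 20.0
```

Emit:
send_rows([
  [0.65,[0,0,0],0],
  [0.65,[0,0,0],0],
  [0.65,[0,0,0],0],
  [0.65,[0,0,-2],0],
  [0.65,[0,0,-6],0],
  [0.65,[0,0,-10.5],0],
  [0.65,[0,0,-15],0],
  [0.65,[0,0,-20],0],
])

```text
clock: 15.8
position: [0.5518, -0.082, 0.2385]
eef_rot: [-3.141, 0.001, 0.148]
ft_force: [0.2, -0.5, 0.4]
finger_gap: 0.0608
grasp_force: 0.0
```

```bash
python3 - <<'E'
from h import *
p=eyes.get_image("wrist");W=w2c(cloud(p,True));x,y,z=W[...,0],W[...,1],W[...,2]
k=(abs(x)<60)&(y<-10)&(y>-128)
q=W[k&(z>30)&(z<66)];print("sensor",cv2.minEnclosingCircle(q[:,:2].astype(np.float32)),W[k&(z<90)][:,2].max())
b=eyes.get_image("top");W=w2c(cloud(b));hsv=cv2.cvtColor(b["color"],cv2.COLOR_RGB2HSV)
for n,im,wr in(("w",p,True),("t",b,False),("s",eyes.get_image("scene"),False)):
  W=w2c(cloud(im,wr));hsv=cv2.cvtColor(im["color"],cv2.COLOR_RGB2HSV)
  x,y,z=W[...,0],W[...,1],W[...,2]
  q=W[(hsv[...,1]>120)&(hsv[...,0]>100)&(hsv[...,0]<125)&(x>95)&(x<150)&(y>30)&(y<110)&(z>200)&(z<250)]
  print(n,len(q),q.mean(0) if len(q) else 0,q.min(0) if len(q) else 0,q.max(0) if len(q) else 0)
save(p,"w5.png")
E
```

```text
sensor ((-0.11836937814950943, -67.32714080810547), 25.3668155670166) 76.43353457349714
w 933 [123.69585108  65.76671129 229.241664  ] [109.65646957  47.40766827 219.00605378] [129.89096297  92.50468673 232.80871497]
t 76 [122.91767165  68.82579165 229.15888347] [111.16621525  46.92602247 224.41453789] [129.56400238  90.27657182 233.35388514]
s 127 [125.17684431  63.54568147 228.60112398] [116.73523122  43.47401491 218.89994905] [130.84286448  87.2752252  233.37205011]
```

View pics/w5.png

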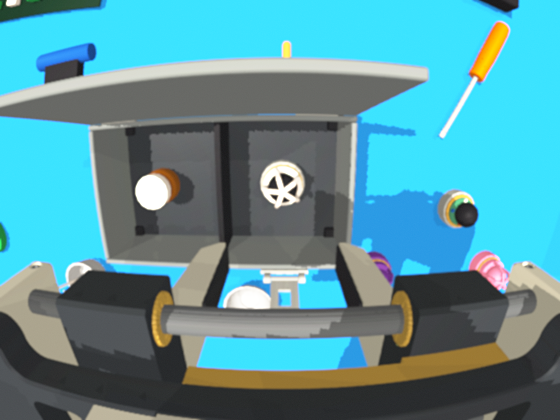

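The wrist view shows the sensor upright in the bay at (283,183), released. The jar is undisturbed at (157,188), and the blue grip is at (67,58). Next I'll go back over the lid grip.

Emit:
send_rows([
  [0.68,[0,0,-3],0],
  [0.68,[0,0,-5.5],0],
  [0.68,[2,-3,-5.5],0],
  [0.68,[5,-6,-5.5],0],
  [0.68,[8,-9,-5.5],0],
  [0.68,[11,-12,-5.5],0],
  [0.68,[12.5,-13.9,-5.5],0],
  [0.68,[12.5,-13.9,-5.5],0],
])

```text
clock: 16.75
position: [0.6559, 0.0763, 0.2892]
eef_rot: [-3.141, 0.003, 0.151]
ft_force: [-0.6, 0.1, -0.2]
finger_gap: 0.0635
grasp_force: 0.0
```

```bash
python3 - <<'E'
from h import *
p=eyes.get_image("wrist");s=robot.get_state();print(np.round(w2c(s["position"]),1))
W=w2c(cloud(p,True));hsv=cv2.cvtColor(p["color"],cv2.COLOR_RGB2HSV)
x,y,z=W[...,0],W[...,1],W[...,2]
m=(hsv[...,1]>120)&(hsv[...,0]>100)&(hsv[...,0]<125)&(x>95)&(x<150)&(y>30)&(y<110)&(z>200)&(z<250)
q=W[m];print(len(q),q.mean(0),q.min(0),q.max(0),np.where(m)[1].min(),np.where(m)[1].max())
print(delta(*c2w(124,70,211),YAW))
E
```

```text
[124.1  71.7 289.7]
894 [126.29042956  70.68137108 229.59174349] [119.85430058  48.81779164 223.61967407] [131.03367712  92.29352902 232.44069807] 257 316
(array([-0.01,  0.17,  7.87]), np.float64(0.06))
```

Emit:
send_rows([
  [0.68,[0.1,0.1,3],0],
  [0.68,[0.1,0.1,6],0],
  [0.68,[0.1,0.1,7.8],0],
  [0.68,[0.1,0.1,7.8],0],
  [0.2,[0.1,0.1,7.8],0],
  [0.2,[0.1,0.1,7.8],0],
  [0.2,[0.1,0.1,7.8],0],
  [0.2,[0.1,0.1,7.8],0],
], squeeze=30)

```text
clock: 17.6
position: [0.6571, 0.0729, 0.2153]
eef_rot: [3.141, -0.002, 0.148]
ft_force: [0.1, 0.3, 4.6]
finger_gap: 0.0434
grasp_force: 30.0
```

```bash
python3 - <<'E'
import numpy as np
r=np.hypot(135,30);a0=np.arctan2(30,135)
th=np.linspace(1.674,0,17)
x=-r*np.cos(th+a0);z=r*np.sin(th+a0)
print([(round(t,2),round(a/10,2),round(b/10,2)) for t,a,b in zip(th,x-x[0],z[0]-z)])
E
```

```text
[(np.float64(1.67), np.float64(0.0), np.float64(0.0)), (np.float64(1.57), np.float64(-1.39), np.float64(-0.39)), (np.float64(1.46), np.float64(-2.82), np.float64(-0.62)), (np.float64(1.36), np.float64(-4.26), np.float64(-0.71)), (np.float64(1.26), np.float64(-5.71), np.float64(-0.65)), (np.float64(1.15), np.float64(-7.14), np.float64(-0.43)), (np.float64(1.05), np.float64(-8.54), np.float64(-0.07)), (np.float64(0.94), np.float64(-9.89), np.float64(0.44)), (np.float64(0.84), np.float64(-11.19), np.float64(1.08)), (np.float64(0.73), np.float64(-12.41), np.float64(1.86)), (np.float64(0.63), np.float64(-13.54), np.float64(2.76)), (np.float64(0.52), np.float64(-14.57), np.float64(3.78)), (np.float64(0.42), np.float64(-15.49), np.float64(4.89)), (np.float64(0.31), np.float64(-16.29), np.float64(6.1)), (np.float64(0.21), np.float64(-16.96), np.float64(7.38)), (np.float64(0.1), np.float64(-17.49), np.float64(8.73)), (np.float64(0.0), np.float64(-17.87), np.float64(10.12))]
```

Emit:
send_rows([
  [0.2,[-0.7,0,-0.2],0],
  [0.2,[-1.4,0,-0.4],0],
  [0.2,[-2.8,0,-0.6],0],
  [0.2,[-4.3,0,-0.7],0],
  [0.2,[-5.7,0,-0.6],0],
  [0.2,[-7.1,0,-0.4],0],
  [0.2,[-8.5,0,-0.1],0],
  [0.2,[-9.9,0,0.4],0],
])

```text
clock: 18.4
position: [0.5586, 0.0583, 0.2116]
eef_rot: [3.141, -0.003, 0.148]
ft_force: [1.4, 1.2, 6.9]
finger_gap: 0.0434
grasp_force: 30.0
```

```bash
python3 - <<'E'
from h import *
s=robot.get_state();print(np.round(w2c(s["position"]),1),s["ft_force"])
E
```

```text
[ 26.   69.9 211.6] [1.37291394 1.19941164 6.92271071]
```

Emit:
send_rows([
  [0.2,[-1.3,0,0.6],0],
  [0.2,[-2.5,0,1.4],0],
  [0.2,[-3.7,0,2.3],0],
  [0.2,[-4.7,0,3.3],0],
  [0.2,[-5.6,0,4.5],0],
  [0.2,[-6.4,0,5.7],0],
  [0.2,[-7.1,0,6.9],0],
  [0.2,[-7.6,0,8.3],0],
])

```text
clock: 19.2
position: [0.482, 0.047, 0.1269]
eef_rot: [-3.142, 0.002, 0.148]
ft_force: [-2.1, -0.8, 3.2]
finger_gap: 0.0433
grasp_force: 30.0
```

```bash
python3 - <<'E'
from h import *
s=robot.get_state();print(np.round(w2c(s["position"]),1),s["ft_force"])
grips(eyes.get_image("wrist"),True)
s=robot.get_state();print(np.round(w2c(s["position"]),1),s["ft_force"])
E
```

```text
[-51.4  70.  126.9] [-2.05522709 -0.82785602  3.17297638]
red 4 [-115.  -60.  155.] [-116.  -60.  155.] [-115.  -59.  155.]
blue 2262 [-47.  74. 154.] [-110.  -57.  120.] [-14. 137. 245.]
[-52.2  70.  124.9] [-0.56104989 -0.69033484 -3.9541483 ]
```

Emit:
send_rows([
  [0.2,[-0.2,0,0.5],0],
  [0.2,[-0.3,0,1],0],
  [0.2,[-0.4,0,1.3],0],
  [0.2,[-0.4,0,1.5],0],
  [0.2,[-0.4,0,1.5],0],
])

```text
clock: 19.75
position: [0.4782, 0.0465, 0.1117]
eef_rot: [-3.141, 0.004, 0.148]
ft_force: [-6.2, -1.2, -0.5]
finger_gap: 0.0432
grasp_force: 30.0
```

```bash
python3 - <<'E'
from h import *
p=eyes.get_image("scene");q=eyes.get_image("top")
s=robot.get_state();print(np.round(w2c(s["position"]),1),s["ft_force"])
for im in(p,q):
  W=w2c(cloud(im));x,y,z=W[...,0],W[...,1],W[...,2]
  for lo,hi in((-75,-60),(-45,-20),(50,75)):
    k=W[(x>lo)&(x<hi)&(y<-95)&(y>-130)&(z>85)&(z<130)];print(lo,len(k),np.median(k[:,2]) if len(k) else 0)
E
```

```text
[-55.3  70.  111.7] [-5.695248   -1.20217394 -0.9203844 ]
-75 78 102.95721567848025
-45 143 103.83603668701517
50 166 102.84638920959608
-75 69 103.194180368206
-45 118 103.10987713293564
50 111 102.73240614178236
```

Emit:
send_rows([
  [0.2,[0,0,0.2],0],
  [0.2,[0,0,0.4],0],
  [0.2,[0,0,0.4],0],
])

```text
clock: 20.15
position: [0.4792, 0.0466, 0.1099]
eef_rot: [-3.142, 0.001, 0.148]
ft_force: [-13.5, -0.5, 28.3]
finger_gap: 0.0435
grasp_force: 30.0
```

Emit:
send_rows([
  [0.2,[0,0,0],0],
  [0.68,[0,0,0],0],
  [0.68,[0,0,0],0],
  [0.68,[0,0,-3],0],
  [0.68,[0,0,-7],0],
  [0.68,[-1.5,3,-9.5],0],
  [0.68,[-4,7,-9.5],0],
  [0.68,[-5.5,11,-9.5],0],
])

```text
clock: 20.95
position: [0.4407, -0.0713, 0.2038]
eef_rot: [3.141, -0.001, 0.149]
ft_force: [0.5, 0.4, 0.2]
finger_gap: 0.0635
grasp_force: 0.0
```

Emit:
send_rows([
  [0.68,[-1,3,0],0],
  [0.68,[-1,3,0],0],
  [0.68,[-1,3,0],0],
])

```text
clock: 21.25
position: [0.436, -0.1017, 0.203]
eef_rot: [-3.141, 0.0, 0.146]
ft_force: [0.4, 0.6, 0.9]
finger_gap: 0.0631
grasp_force: 0.0
```

```bash
python3 - <<'E'
from h import *
p=eyes.get_image("wrist");b=eyes.get_image("top");c=eyes.get_image("scene")
s=robot.get_state();print(np.round(w2c(s["position"]),1))
grips(p,True);grips(b);grips(c)
for im in(b,c):
  W=w2c(cloud(im));x,y,z=W[...,0],W[...,1],W[...,2]
  for lo,hi in((-75,-60),(-45,-20),(50,75)):
    k=W[(x>lo)&(x<hi)&(y<-95)&(y>-130)&(z>85)&(z<130)];print(lo,len(k),np.median(k[:,2]) if len(k) else 0)
hsv=cv2.cvtColor(p["color"],cv2.COLOR_RGB2HSV);v,u=np.where((hsv[...,1]>170)&((hsv[...,0]<8)|(hsv[...,0]>172)))
print("red px",np.percentile(u,[2,50,98]),np.percentile(v,[2,50,98]))
save(p,"w6.png")
E
```

```text
[-118.6  -69.2  202.9]
red 649 [-118.  -69.  155.] [-124.  -89.  152.] [-113.  -51.  158.]
blue 1336 [-77.  -3. 201.] [-128. -148.  120.] [-50.  93. 313.]
blue 125 [-99.  19. 276.] [-199. -141.  124.] [-51.  89. 562.]
red 34 [-118.  -74.  156.] [-122.  -92.  152.] [-114.  -54.  158.]
blue 307 [-86. -41. 295.] [-152. -150.  112.] [-49.  87. 512.]
-75 0 0
-45 0 0
50 111 101.98774671706528
-75 79 102.21743381636206
-45 139 102.77353915816985
50 157 102.7117798170928
red px [255.22 282.   309.  ] [222. 230. 235.]
```

View pics/w6.png

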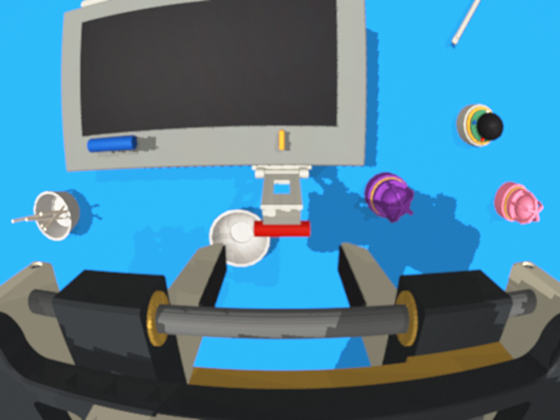

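The wrist view shows the lid shut and the red barrel at (282,230), laterally centred between the fingers, with the catch at (282,140) in line with the slot. I'll pinch it and swing it back.

Emit:
send_rows([
  [0.68,[0,0.1,3.5],0],
  [0.68,[0,0.1,6],0],
  [0.68,[0,0.1,6.9],0],
  [0.68,[0,0.1,6.9],0],
  [0.2,[0,0.1,6.9],0],
  [0.2,[0,0.1,6.9],0],
  [0.2,[0,0.1,6.9],0],
  [0.2,[0,0.1,6.9],0],
], squeeze=15)

```text
clock: 22.2
position: [0.4358, -0.1016, 0.1344]
eef_rot: [-3.14, 0.0, 0.147]
ft_force: [-2.5, 5.7, 5.1]
finger_gap: 0.0395
grasp_force: 15.0
```

```bash
python3 - <<'E'
from h import *
s=robot.get_state();print(np.round(w2c(s["position"]),1),s["finger_gap"])
r=np.hypot(52,20);a0=np.arctan2(20,52)
th=np.linspace(1.81,0,17)
x=r*np.cos(th+a0);z=r*np.sin(th+a0)
print([(round(float(t),2),round(float(a)/10,2),round(float(b)/10,2)) for t,a,b in zip(th,x-x[0],z[0]-z)])
E
```

```text
[-119.1  -70.1  134.4] 0.03948747764390406
[(1.81, 0.0, 0.0), (1.7, 0.54, -0.33), (1.58, 1.11, -0.6), (1.47, 1.71, -0.8), (1.36, 2.32, -0.93), (1.24, 2.95, -0.99), (1.13, 3.58, -0.98), (1.02, 4.2, -0.9), (0.91, 4.81, -0.75), (0.79, 5.4, -0.53), (0.68, 5.97, -0.24), (0.57, 6.49, 0.1), (0.45, 6.98, 0.51), (0.34, 7.41, 0.96), (0.23, 7.79, 1.46), (0.11, 8.12, 2.0), (0.0, 8.38, 2.58)]
```

Emit:
send_rows([
  [0.2,[0.5,0,-0.3],0],
  [0.2,[1.1,0,-0.6],0],
  [0.2,[1.7,0,-0.8],0],
  [0.2,[2.3,0,-0.9],0],
  [0.2,[3.3,0,-1],0],
  [0.2,[4.2,0,-0.9],0],
  [0.2,[5.1,0,-0.6],0],
  [0.2,[6,0,-0.2],0],
])

```text
clock: 23.0
position: [0.4958, -0.0927, 0.1366]
eef_rot: [-3.14, -0.0, 0.147]
ft_force: [-1.9, 6.5, 3.7]
finger_gap: 0.0399
grasp_force: 15.0
```

Emit:
send_rows([
  [0.2,[0.5,0,0.3],0],
  [0.2,[1,0,0.7],0],
  [0.2,[1.4,0,1.2],0],
  [0.2,[1.8,0,1.7],0],
  [0.2,[2.1,0,2.2],0],
  [0.2,[2.3,0,2.6],0],
  [0.2,[2.4,0,2.8],0],
  [0.2,[2.4,0,2.8],0],
])

```text
clock: 23.8
position: [0.5201, -0.0891, 0.1086]
eef_rot: [-3.14, -0.002, 0.147]
ft_force: [3.6, 9.7, 3.4]
finger_gap: 0.0398
grasp_force: 15.0
```

```bash
python3 - <<'E'
from h import *
p=eyes.get_image("wrist");b=eyes.get_image("top");c=eyes.get_image("scene")
s=robot.get_state();print(np.round(w2c(s["position"]),1),s["ft_force"])
grips(p,True);grips(b);grips(c)
E
```

```text
[-33.9 -70.2 108.7] [3.82867745 8.25095605 2.13060576]
red 1769 [-35. -69. 134.] [-42. -89. 114.] [-31. -49. 140.]
blue 587 [-33.   4. 159.] [ -59. -148.  110.] [  3.  79. 227.]
blue 121 [-85.  35. 289.] [-200. -140.  123.] [ 30.  88. 573.]
red 64 [-32. -70. 139.] [ -42. -105.  128.] [  3. -54. 200.]
blue 306 [-41. -50. 298.] [-123. -149.  117.] [ 31.  87. 486.]
```

The hasp is nearly flat, but the barrel sits a few mm high because it slipped up in the pads. I'll release, shut the fingers and press it down from above.

Emit:
send_rows([
  [0.62,[0,0,0],0],
  [0.62,[0,0,0],0],
  [0.62,[0,0,-3],0],
  [0.62,[0,0,-6],0],
  [0,[0,0,-7],0],
  [0,[0,0,-7],0],
  [0,[0,0,-7],0],
  [0,[0,0,-7],0],
])

```text
clock: 24.75
position: [0.5186, -0.09, 0.1767]
eef_rot: [-3.141, 0.002, 0.148]
ft_force: [0.1, 0.4, 0.0]
finger_gap: 0.0302
grasp_force: 0.0
```

Emit:
send_rows([
  [0,[0,0,0],0],
  [0,[0,0,0],0],
])

```text
clock: 24.95
position: [0.519, -0.09, 0.1773]
eef_rot: [-3.141, 0.001, 0.148]
ft_force: [0.7, 0.2, 1.2]
finger_gap: 0.0146
grasp_force: 0.0
```

```bash
python3 - <<'E'
from h import *
p=eyes.get_image("wrist");b=eyes.get_image("top");c=eyes.get_image("scene")
s=robot.get_state();print(np.round(w2c(s["position"]),1),s["ft_force"],s["finger_gap"])
for im,w in((p,1),(b,0),(c,0)):
  W=w2c(cloud(im,w));hsv=cv2.cvtColor(im["color"],cv2.COLOR_RGB2HSV)
  q=W[(hsv[...,1]>170)&((hsv[...,0]<8)|(hsv[...,0]>172))&(abs(W[...,0]+40)<25)&(W[...,2]<160)]
  if len(q):print(len(q),np.round(np.percentile(q,[3,50,97],axis=0),1).tolist())
E
```

```text
[-34.9 -71.1 177.8] [ 0.44243519 -0.02855423  0.03213028] 0.00297219572662961
888 [[-41.2, -88.1, 130.7], [-35.4, -69.6, 134.9], [-31.6, -50.9, 136.6]]
72 [[-41.1, -92.1, 131.0], [-35.5, -74.6, 134.6], [-31.9, -56.0, 137.2]]
```

Emit:
send_rows([
  [0,[-0.1,-0.1,2.5],0],
  [0,[-0.1,-0.1,3.8],0],
  [0,[-0.1,-0.1,4.2],0],
  [0,[-0.1,-0.1,4.5],0],
  [0,[-0.1,-0.1,4.7],0],
  [0,[-0.1,-0.1,4.8],0],
  [0,[-0.1,-0.1,4.8],0],
])

```text
clock: 25.8
position: [0.5186, -0.0894, 0.131]
eef_rot: [3.141, -0.001, 0.148]
ft_force: [-0.6, 0.1, 4.5]
finger_gap: 0.0006
grasp_force: 2.7
```

Emit:
send_rows([
  [0,[0,0,0.1],0],
  [0,[0,0,0.2],0],
  [0,[0,0,0.3],0],
  [0,[0,0,0.3],0],
])

```text
clock: 26.2
position: [0.5191, -0.0894, 0.13]
eef_rot: [3.14, -0.003, 0.148]
ft_force: [-8.6, 2.5, 28.8]
finger_gap: 0.0005
grasp_force: 14.4
```

Firm contact at 0.130 means the hasp is bottomed out. I'll retreat and verify.

Emit:
send_rows([
  [0,[0,0,-2],0],
  [0,[0,0,-6],0],
  [0,[0,0,-10],0],
  [0.3,[-4,3,-13],0],
  [0.3,[-8,6,-14],0],
  [0.3,[-11,8,-14],0],
  [0.3,[-11,8,-14],0],
  [0.3,[-11,8,-14],0],
])

```text
clock: 27.0
position: [0.4209, -0.185, 0.2676]
eef_rot: [3.141, -0.001, 0.146]
ft_force: [0.4, -0.5, -0.4]
finger_gap: 0.0275
grasp_force: 0.0
```

```bash
python3 - <<'E'
from h import *
p=eyes.get_image("wrist");b=eyes.get_image("top");c=eyes.get_image("scene")
s=robot.get_state();print(np.round(w2c(s["position"]),1),s["ft_force"],s["dq"].round(3))
for im,w in((p,1),(b,0),(c,0)):
  W=w2c(cloud(im,w));x,y,z=W[...,0],W[...,1],W[...,2];hsv=cv2.cvtColor(im["color"],cv2.COLOR_RGB2HSV)
  q=W[(hsv[...,1]>170)&((hsv[...,0]<8)|(hsv[...,0]>172))&(abs(x+40)<25)&(z<160)]
  if len(q):print("red",len(q),np.round(np.percentile(q,[3,50,97],axis=0),1).tolist())
  for lo,hi in((-75,-60),(50,75)):
    k=W[(x>lo)&(x<hi)&(y<-95)&(y>-130)&(z>85)&(z<130)]
    if len(k):print("lid",lo,np.median(k[:,2]))
im=[cv2.resize(p["color"],(400,300)),cv2.resize(c["color"][160:310,60:260],(400,300))]
cv2.imwrite("pics/end.png",np.hstack(im)[...,::-1])
E
```

```text
[-145.2 -149.5  266.9] [ 0.88244803 -0.0205402   0.18045531] [ 0.006  0.005  0.    -0.001 -0.003 -0.004]
red 515 [[-40.5, -89.5, 103.5], [-35.3, -70.1, 129.3], [-29.2, -50.4, 131.2]]
lid -75 102.41581019116298
lid 50 103.0862837365207
red 62 [[-40.8, -89.5, 123.6], [-35.9, -70.7, 129.1], [-30.6, -51.9, 131.9]]
lid -75 101.76722126892226
lid 50 102.09334024340899
red 80 [[-41.2, -93.1, 111.2], [-33.2, -73.6, 128.6], [-29.3, -49.2, 132.0]]
lid -75 102.2800679104721
lid 50 102.63114682543369
```

View pics/end.png

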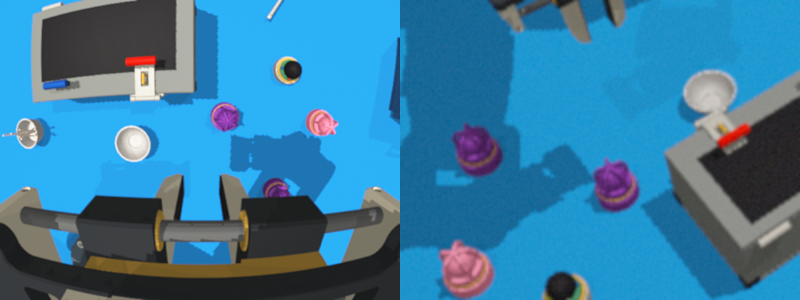

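The picture shows the lid shut and the hasp flat over the catch, with the red barrel at left (141,61) and its top at 131 mm. The bystanders are where they were and the arm is clear. I'll hand in.

```bash
python3 -c "
from workcell import robot
print(robot.hand_in())"
```

```text
the job is handed in; nothing more can be done
None
```

The white-caged sensor is packed upright in the right bay, the lid is shut and the hasp lies flat over the catch; I handed in at about 27 s, and the hand-in returned no verdict.

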